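# Restock the topping caddy by cap colour

### The arm

A 7-joint arm with a two-finger parallel gripper is mounted at the origin on a cart in front of the work surface, level with it; the furniture and walls round the work are solid. World frame = base frame: x ahead of the robot, y to its left, z up, the work surface at z = 0. Lengths are in m, angles in rad, forces in N, time in s.
With the tool pointing down it reaches from about 0.425 to 0.875 m from the base axis. Payload 4.7 kg.
Tool frame: the origin (TCP) lies on the mounting face of the last link; the fingertips stand 182 mm ahead of it and the grasp point (between the pads) lies ahead of it (ctrl.grip_point_offset is the z of the grasp point in the tool frame, in m); z points along the fingers, y is the line along which they close (so a half turn about z gives the same grasp; the last joint's range is limited). The gripper opens to 87 mm and grips with 3 to 60 N. Pads are 19 mm wide; open, the fingers measure 117 mm over their backs; the gripper's body (75 mm by 190 mm) begins 51 mm behind the grasp point.
Start: joints at [-1.171, 0.321, -0.07, 1.45, 0.023, 1.371, -0.057], TCP at [0.245, 0.602, 0.405] pointing down, gripper open.
Joint ranges: [-2.86, 2.86], [-0.3, 2.09], [-1.38, 1.24], [0.06, 2.45], [-1.56, 4.7], [0.09, 2.05], [-2.69, 2.69]. Speed limits (rad/s): [2.57, 2.57, 3.14, 3.14, 3.14, 3.14, 3.14].

### API

Orientations are given as a rotation vector (axis times angle).
In Python, from bench import ctrl gives the robot as it stands.
- The arm moves only by the tool jog_arm, called as a command line: name --argument value ..., lists and objects as JSON in quotes. Schema: {"type":"object","properties":{"ticks":{"type":"array","items":{"type":"object","properties":{"tx":{"type":"number"},"ty":{"type":"number"},"tz":{"type":"number"},"spin":{"type":"number"},"finger_gap":{"type":"number"}},"additionalProperties":false,"required":["finger_gap"]},"minItems":1,"maxItems":20},"grip_n":{"type":"number"},"only":{"type":"string"},"quiet":{"type":"boolean"},"lines":{"type":"string"}},"required":["ticks"],"additionalProperties":false}. ticks is a list of rows, 1 to 20 of them, each an object with the fields tx, ty, tz (the shift in normalised numbers (1 is 75 cm)), spin (a turn about the tool's z in parts of the range, where 1.0 means 2 rad), finger_gap (the opening from 0.0 (shut) to 1.0 (fully open)); a field left out counts as zero (the opening has to be given); each row is the pose to reach, as a shift and turn from the pose commanded when the call began, along the tool's axes at that moment; what a row does not reach only later rows make up. A row lasts 1/10 s, in which the tool goes at most 0.05 m and 0.15 rad, less where a joint would pass 70% of its speed; a pose out of reach is approached as far as the arm can. The fingers move at their own pace and stop on an object; grip_n is the grip in N (left out, the last holds). Time passes only in rows, so rows that do not move let the fingers close. The tool returns the time, the measured TCP pose, the force, the opening and the grip force at its end. only (a regular expression) keeps the lines of the reply that match it, lines (a string "A,B") keeps lines A to B, and quiet returns only ok. No shift or turn number may pass 1 either way. Input that does not fit is refused with a message, and nothing moves.
- ctrl.get_state(): the state, without advancing time (a new reading comes with each control period).
- ctrl.get_image(name): name is "scene" or "side" or "wrist"; returns (picture, depth): 384x512x3 uint8, red, green, blue; 384x512 float32, m along the optical axis (not along the pixel's ray), 0 where there is no reading.
- ctrl.camera_model(name): a dict with "vertical_fov" (degrees; the focal length in pixels is half the picture's height over the tangent of half this angle, whatever the lens; pixels are square), "cx", "cy" (the principal point, pixels), "rvec" (rotation vector, rad) and "tvec" (3), from world to camera coordinates, as OpenCV has them; the wrist camera has in their place "hand_eye" (4x4, takes a point from camera to tool coordinates, whose origin is the TCP and whose axes are the flange's). Camera axes: x right, y down, z forward; pixel columns grow to the right and rows downward; lengths in m; the calibration is good to about 2 mm. A picture is of the moment at which its call begins: read the wrist's pose just before it. camera_model takes no time and is no camera call.
- ctrl.close_job(): hands the job in; it is judged then, once.
The state is a dict: "time": time; "joint_positions": joint angles; "qd": joint speeds; "joint_torque": joint torques, N m; "position": TCP position; "tool_rot": TCP orientation; "ft_force": force on the tool from outside, world axes, zero at the start; "torque": the same for the moment, N m; "grip_width": opening from 0.0 (shut) to 1.0 (fully open); "grip_force": force on a finger pad.
Only numpy, scipy, OpenCV 4.12 (cv2) and the standard library are available. Lean on these libraries where they do the work, as an engineer would, in place of code of your own. Each camera call takes 0.05 s, during which the arm holds its last target. There are 200 camera calls.

### The job

Put the topping jars away in the wooden caddy: stand each jar upright, all the way down, in the well whose pad and tag have the colour of its cap, setting it down rather than dropping it. The jar and the shaker whose colour the caddy does not have, and the shot glass, stay standing where they are.

Things in the scene. Friction and masses are not known exactly. Their poses are not given: they have to be found in the camera images.
- caddy: Wooden caddy fixed to the counter, open on top, with three square wells side by side in one row. 76 mm (its x, the short way) by 216 mm (its y, along the row), walls 6 mm thick and 40 mm high, floor 8 mm thick. Each well is 64 x 64 mm inside; well centres lie at y = -70, 0 and +70 mm, x = 0. Origin: centre of the underside; its yaw differs by up to 0.3 rad from the world's.
- pad_red: Red floor pad, 60 x 60 x 3 mm, lying fixed on the floor of one of the caddy's wells, in the middle of it, with a red tag (34 mm wide, 22 mm high) on the outside of the caddy's front wall before that well. Which of the three wells it marks differs from start to start. Origin: centre of the pad's underside, 8 mm above the counter (its top is at 11 mm); axes parallel to the caddy's.
- pad_blue: Blue floor pad, 60 x 60 x 3 mm, lying fixed on the floor of one of the caddy's wells, in the middle of it, with a blue tag (34 mm wide, 22 mm high) on the outside of the caddy's front wall before that well. Which of the three wells it marks differs from start to start. Origin: centre of the pad's underside, 8 mm above the counter (its top is at 11 mm); axes parallel to the caddy's.
- pad_green: Green floor pad, 60 x 60 x 3 mm, lying fixed on the floor of one of the caddy's wells, in the middle of it, with a green tag (34 mm wide, 22 mm high) on the outside of the caddy's front wall before that well. Which of the three wells it marks differs from start to start. Origin: centre of the pad's underside, 8 mm above the counter (its top is at 11 mm); axes parallel to the caddy's.
- jar_red: Topping jar with a red cap, white body with a mostly brown label, upright, loose on the counter, 106 mm tall: body 42 mm in diameter, red cap 44.6 mm in diameter from 85 to 106 mm above the underside (grip it there, from above). 0.08 to 0.16 kg. Origin: centre of the underside, z up the axis; round, so yaw means nothing.
- jar_blue: Topping jar with a blue cap, white body with a paper label, upright, loose on the counter, 106 mm tall: body 42 mm in diameter, blue cap 44.6 mm in diameter from 85 to 106 mm above the underside (grip it there, from above). 0.08 to 0.16 kg. Origin: centre of the underside, z up the axis; round, so yaw means nothing.
- jar_green: Topping jar with a green cap, white body with a paper label, upright, loose on the counter, 106 mm tall: body 42 mm in diameter, green cap 44.6 mm in diameter from 85 to 106 mm above the underside (grip it there, from above). 0.08 to 0.16 kg. Origin: centre of the underside, z up the axis; round, so yaw means nothing.
- jar_yellow: Topping jar with a yellow cap, same shape as the blue- and green-capped ones, upright, loose on the counter, 106 mm tall: body 42 mm in diameter, yellow cap 44.6 mm in diameter from 85 to 106 mm above the underside (grip it there, from above). 0.08 to 0.16 kg. Origin: centre of the underside, z up the axis; round, so yaw means nothing. The caddy has no yellow pad.
- cocoa_shaker: Plain steel cocoa shaker, all grey, 43 mm in diameter, 92 mm tall, loose, standing upright. Origin: centre of the underside, z up. The caddy has no pad for it.
- shot_glass: Empty clear shot glass, 48 mm in diameter, 61 mm tall, loose, standing upright. Origin: centre of the underside, z up. (Tall solid things round the work: an espresso machine left of y = 0.5 m from x = 0.37 m on, syrup bottles beyond x = 0.78 m.)
Things that resemble listed ones, but are neither listed nor needed, are in the scene too. What is shaped like the jar_green but orange or purple is not meant.

How it is judged:
By the outcome, as a careful person would: the job done as asked, in the order asked, and still so for the second after the job is handed in, with the robot touching nothing.
It also fails if it takes over 83 s, if anything falls off the work surface, if the arm or the gripper's body presses on something with over 40 N, if the wrist force passes 120 N, or if a joint passes its speed limit or range.

## Working session

There is one attempt and no reset: what is moved stays moved. The work goes in short steps, Python scripts to look and compute and a tool call to move; the robot and the scene stay as the last step left them, time stands still between calls to the robot, and variables do not carry over. Pictures are saved under pics/ and viewed, at most 14 in all, crops included, and the job is handed in when it is done.

```bash
mkdir -p pics; ls
```

Create h.py:
```python
import numpy as np, cv2
from scipy.spatial.transform import Rotation as R
from bench import ctrl
def cloud(name):
    s=ctrl.get_state(); img,d=ctrl.get_image(name); m=ctrl.camera_model(name)
    f=d.shape[0]/2/np.tan(np.radians(m["vertical_fov"])/2)
    v,u=np.mgrid[:d.shape[0],:d.shape[1]]
    P=np.stack([(u-m["cx"])/f*d,(v-m["cy"])/f*d,d],-1)
    if "hand_eye" in m:
        H=np.array(m["hand_eye"]); P=P@H[:3,:3].T+H[:3,3]
        W=P@R.from_rotvec(s["tool_rot"]).as_matrix().T+s["position"]
    else: W=(P-np.ravel(m["tvec"]))@R.from_rotvec(np.ravel(m["rvec"])).as_matrix()
    W[d==0]=np.nan
    return img,W
def save(n,img): cv2.imwrite(f"pics/{n}.png",cv2.cvtColor(img,cv2.COLOR_RGB2BGR))
```

Run:
```python
from h import *
out=[]
for n in("scene","side","wrist"):
    img,W=cloud(n); np.savez(n,img=img,W=W); 
    m=ctrl.camera_model(n); print(n,{k:(np.round(v,3).tolist()) for k,v in m.items() if not isinstance(v,str)})
    save(n,cv2.resize(img,(800,600)))
print(ctrl.get_state(),ctrl.grip_point_offset)
```

```text
pics
scene {'vertical_fov': 44.158, 'cx': 249.493, 'cy': 186.872, 'rvec': [2.199, -0.591, 0.281], 'tvec': [-0.543, 0.215, 0.972]}
side {'vertical_fov': 52.941, 'cx': 262.962, 'cy': 187.494, 'rvec': [1.947, -0.462, 0.339], 'tvec': [-0.551, 0.101, 0.713]}
wrist {'vertical_fov': 68.379, 'cx': 257.342, 'cy': 188.929, 'hand_eye': [[0.001, -0.968, -0.25, 0.069], [1.0, 0.002, -0.001, 0.0], [0.001, -0.25, 0.968, 0.02], [0.0, 0.0, 0.0, 1.0]]}
{'time': 0.15, 'joint_positions': array([-1.17091732,  0.32160263, -0.07010035,  1.45139406,  0.02257829,
        1.37082794, -0.05692572]), 'qd': array([-2.88070950e-03,  7.32490420e-05,  1.82253494e-03, -5.38633961e-03,
       -1.93584094e-04, -1.86481145e-03, -5.54846978e-05]), 'joint_torque': array([ 2.15365066e-05, -4.91796684e+01, -4.04546522e-01, -3.12873888e+01,
       -6.39590831e-02,  4.06065071e-02,  1.33566132e-04]), 'position': array([0.24453721, 0.6020687 , 0.4039456 ]), 'tool_rot': array([-6.02174021e-01, -3.08312055e+00,  2.24483609e-03]), 'ft_force': array([-1.32207078, -0.10646977,  0.04259449]), 'torque': array([ 0.01368332,  0.00336082, -0.00660671]), 'grip_force': 0.0, 'grip_width': 0.9981561348912762} 0.1635
```

View pics/scene.png

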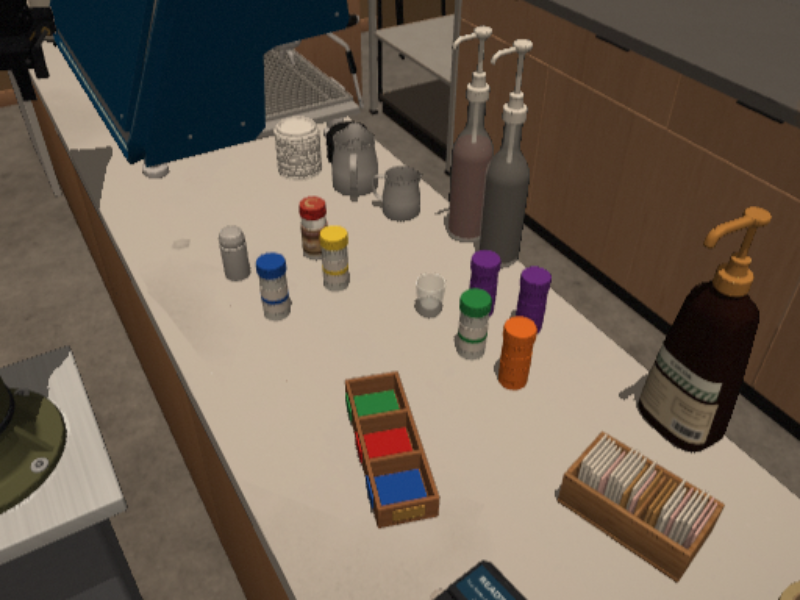

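View pics/side.png

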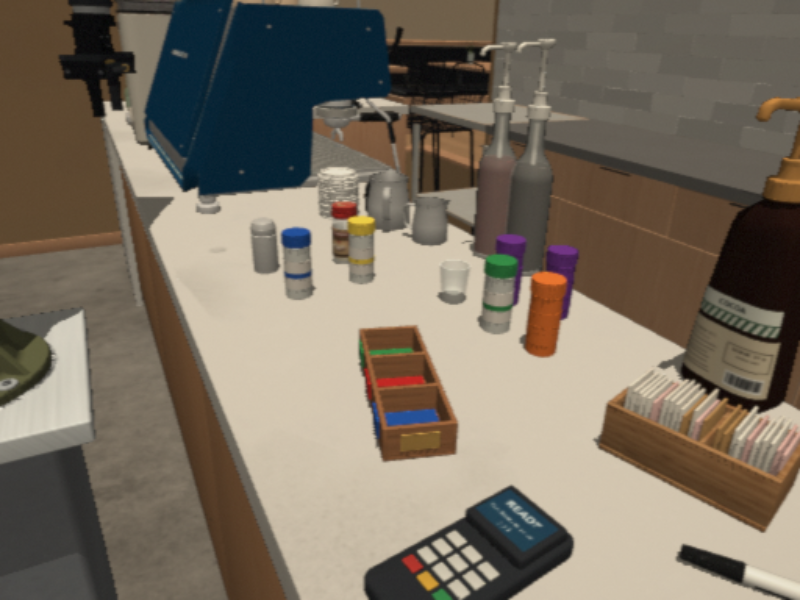

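The scene picture (800x600) shows the caddy with green (377,404), red (387,443) and blue (400,487) wells. The cap candidates are:
- red jar (313,208), with a brown label
- blue jar (272,265)
- green jar (475,302)
- yellow jar (334,238), which stays
- purple jars (485,262) and (535,285) and the orange jar (518,335), which are look-alikes
- grey shaker (233,250) and shot glass (430,295), which stay

The red, blue and green caps fit the three named jars. Next I measure them and confirm with one enlarged crop.

Create meas.py:
```python
from h import *
from scipy.optimize import least_squares
def circ(p,r):
    # camera-facing side arc: robust fixed-radius fit
    c0=p.mean(0)
    return least_squares(lambda c:np.hypot(*(p-c).T)-r,c0,loss='soft_l1',f_scale=.002).x
```

Run:
```python
from meas import *
for n in("scene","side"):
    D=np.load(n+".npz"); img,W=D["img"],D["W"]; hsv=cv2.cvtColor(img,cv2.COLOR_RGB2HSV); H,S,V=[hsv[...,i].astype(int) for i in range(3)]
    print(n,"counter z",np.nanmedian(W[...,2][(abs(W[...,2])<.02)]))
    # all tall components
    mask=((W[...,2]>.03)&(W[...,2]<.125)&(W[...,0]>.3)&(W[...,0]<.8)&(W[...,1]>-.45)&(W[...,1]<.45)).astype(np.uint8)
    for nm,(a,b) in dict(red=(-8,8),orange=(9,17),yellow=(20,32),green=(45,80),blue=(100,118),purple=(125,155)).items():
        hh=np.where(H>171,H-180,H); c=(hh>=a)&(hh<=b)&(S>120)&(V>50)
        for lo,hi,t in((.088,.1035,'cap'),(.004,.018,'pad')):
            q=(c&(W[...,2]>lo)&(W[...,2]<hi)&(W[...,0]>.25)&(W[...,0]<.85)&(abs(W[...,1])<.6)).astype(np.uint8)
            k,l,st,ce=cv2.connectedComponentsWithStats(q)
            for i in range(1,k):
                if st[i,4]<20: continue
                p=W[l==i]; 
                if t=='cap': print(nm,t,st[i,4],ce[i].round(),circ(p[:,:2],.0223).round(4))
                else: print(nm,t,st[i,4],ce[i].round(),np.median(p,0).round(4))
    # top rim of caddy
    q=((W[...,2]>.036)&(W[...,2]<.05)&(H<20)&(S>80)).astype(np.uint8)
    q[:, :200]=0; q[:230]=0; q[:,290:]=0
    p=W[q>0][:,:2].astype(np.float32); r=cv2.minAreaRect(p); print("caddy",len(p),np.round(r[0],4),np.round(r[1],4),r[2])
    g=(W[...,2]>.02)&(W[...,2]<.088)&(W[...,0]>.3)&(S<60)
    for nm,(u,v,rr,w) in dict(shaker=((149,160,.0215,8) if n=="scene" else (169,157,.0215,8)),glass=((275,190,.024,9) if n=="scene" else (290,180,.024,9))).items():
        m=np.zeros_like(g); m[v-14:v+15,u-w:u+w+1]=1; p=W[m&g]
        if len(p)>10: print(nm,len(p),circ(p[:,:2],rr).round(4))
D=np.load("scene.npz"); save("crop",cv2.resize(D["img"][110:260,130:360],(782,510),interpolation=cv2.INTER_CUBIC))
s=ctrl.get_state(); print(R.from_rotvec(s["tool_rot"]).as_matrix().round(3))
```

```text
scene counter z 0.001836307435505267
red cap 81 [200. 137.] [0.5801 0.1814]
red pad 441 [248. 283.] [ 0.4737 -0.258   0.0125]
orange cap 109 [331. 217.] [ 0.6929 -0.2424]
orange pad 82 [327. 245.] [ 0.6782 -0.2565  0.0101]
orange pad 85 [242. 250.] [ 0.5105 -0.1717  0.0135]
orange pad 93 [250. 276.] [ 0.4947 -0.2397  0.0137]
orange pad 101 [258. 302.] [ 0.4731 -0.307   0.0131]
orange pad 407 [397. 344.] [ 0.6399 -0.519   0.0115]
orange pad 145 [260. 331.] [ 0.4348 -0.369   0.0106]
yellow cap 82 [214. 156.] [0.5716 0.085 ]
green cap 91 [303. 199.] [ 0.6758 -0.1617]
green pad 338 [240. 257.] [ 0.4943 -0.1904  0.0125]
blue cap 94 [174. 174.] [0.456  0.0673]
blue pad 530 [256. 311.] [ 0.452  -0.3268  0.0125]
purple cap 87 [310. 173.] [ 0.7435 -0.0925]
purple cap 95 [342. 184.] [ 0.784  -0.1629]
caddy 991 [ 0.4686 -0.2674] [0.219  0.0792] 72.83113861083984
shaker 354 [0.4376 0.1952]
glass 378 [ 0.6702 -0.0531]
side counter z 0.000600696449300262
red cap 82 [219. 136.] [0.5776 0.1801]
red pad 171 [256. 243.] [ 0.4767 -0.2485  0.0112]
orange cap 157 [350. 186.] [ 0.6904 -0.2437]
orange pad 
[... 155 characters left out ...]
ad 123 [263. 260.] [ 0.4616 -0.3056  0.0149]
orange pad 953 [441. 310.] [ 0.6395 -0.5263  0.0111]
orange pad 266 [267. 288.] [ 0.4338 -0.3706  0.01  ]
yellow cap 104 [231. 146.] [0.5692 0.084 ]
green cap 123 [320. 173.] [ 0.673  -0.1627]
green pad 77 [250. 224.] [ 0.4989 -0.1796  0.0115]
blue cap 20 [154. 111.] [0.4759 0.5048]
blue cap 103 [189. 154.] [0.453  0.0658]
blue pad 250 [263. 267.] [ 0.4545 -0.3188  0.0114]
purple cap 107 [327. 159.] [ 0.7406 -0.0936]
purple cap 128 [359. 166.] [ 0.7816 -0.1643]
caddy 630 [ 0.4561 -0.3056] [0.1411 0.0759] 73.01107788085938
shaker 388 [0.4352 0.1939]
glass 370 [ 0.6682 -0.0537]
[[-0.927  0.376 -0.   ]
 [ 0.376  0.927 -0.001]
 [-0.    -0.001 -1.   ]]
```

View pics/crop.png

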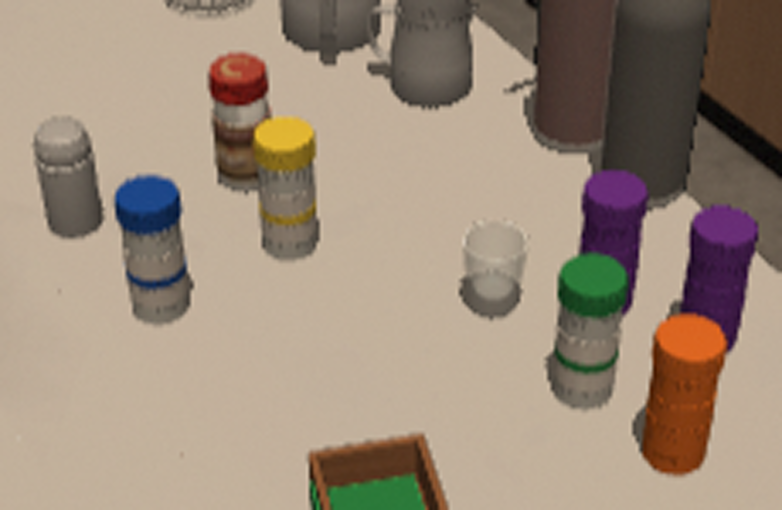

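The crop confirms it: red cap with brown label at (239,80), blue at (148,200), green at (592,283). Yellow, purple and orange are separate items. I'll go above the blue jar, with the fingers aligned to the caddy's short axis.

Careful with the scale: shifts go in shares of 75 cm and turns go in shares of 2 rad. That gives: -0.4175 m / 0.75 = -0.5567, 0.005 m / 0.75 = 0.0067, 1.484 rad / 2 = 0.742.

jog_arm --ticks '[{"tx": -0.04,"ty": -0.04,"spin": 0.075,"finger_gap": 1},{"tx": -0.0867,"ty": -0.0867,"spin": 0.15,"finger_gap": 1},{"tx": -0.1333,"ty": -0.14,"spin": 0.225,"finger_gap": 1},{"tx": -0.18,"ty": -0.1867,"spin": 0.3,"finger_gap": 1},{"tx": -0.22,"ty": -0.2333,"spin": 0.375,"finger_gap": 1},{"tx": -0.2667,"ty": -0.28,"spin": 0.45,"finger_gap": 1},{"tx": -0.3067,"ty": -0.3267,"spin": 0.525,"finger_gap": 1},{"tx": -0.3533,"ty": -0.3733,"spin": 0.6,"finger_gap": 1},{"tx": -0.4,"ty": -0.42,"spin": 0.675,"finger_gap": 1},{"tx": -0.44,"ty": -0.4667,"spin": 0.742,"finger_gap": 1},{"tx": -0.4867,"ty": -0.5133,"spin": 0.742,"finger_gap": 1},{"tx": -0.528,"ty": -0.5567,"tz": 0.0067,"spin": 0.742,"finger_gap": 1},{"tx": -0.528,"ty": -0.5567,"tz": 0.0067,"spin": 0.742,"finger_gap": 1},{"tx": -0.528,"ty": -0.5567,"tz": 0.0067,"spin": 0.742,"finger_gap": 1},{"tx": -0.528,"ty": -0.5567,"tz": 0.0067,"spin": 0.742,"finger_gap": 1}]'

```text
time: 1.65
position: [0.454, 0.0677, 0.3996]
tool_rot: [-2.525, -1.868, 0.0]
ft_force: [-0.1, -0.2, -0.9]
grip_width: 0.999
grip_force: 0.0
```

Create w.py:
```python
import sys
from meas import *
def go(x,y,z):  # tool-axes shift to bring TCP to x,y,z
    s=ctrl.get_state(); return (R.from_rotvec(s["tool_rot"]).as_matrix().T@(np.array([x,y,z])-s["position"])).round(4)
def look(name,pic=None):
    img,W=cloud(name); s=ctrl.get_state(); M=R.from_rotvec(s["tool_rot"]).as_matrix(); print("t",s["time"],s["position"].round(4),"yaw_y",np.degrees(np.arctan2(M[1,1],M[0,1])).round(2),"gw",round(s["grip_width"],3))
    hsv=cv2.cvtColor(img,cv2.COLOR_RGB2HSV).astype(int);H,S,V=hsv[...,0],hsv[...,1],hsv[...,2]; hh=np.where(H>171,H-180,H)
    for nm,(a,b) in dict(red=(-8,8),orange=(9,17),yellow=(20,32),green=(45,80),blue=(100,118)).items():
        c=(hh>=a)&(hh<=b)&(S>120)&(V>40)
        q=(c&(W[...,2]>.085)).astype(np.uint8); k,l,st,ce=cv2.connectedComponentsWithStats(q)
        for i in range(1,k):
            if st[i,4]<60: continue
            p=W[l==i]; z=np.nanpercentile(p[:,2],90); p=p[p[:,2]>z-.004][:,:2].astype(np.float32); print(nm,st[i,4],ce[i].round(),"topz",z.round(4),"circle",[np.round(v,4) for v in cv2.minEnclosingCircle(p)], "mean",p.mean(0).round(4))
        q=(c&(W[...,2]>.006)&(W[...,2]<.02)).astype(np.uint8); k,l,st,ce=cv2.connectedComponentsWithStats(q)
        for i in range(1,k):
            if st[i,4]<200: continue
            r=cv2.minAreaRect(W[l==i][:,:2].astype(np.float32)); print(nm,"pad",st[i,4],ce[i].round(),np.round(r[0],4),np.round(r[1],4),round(r[2],1))
    if pic: save(pic,cv2.resize(img,(640,480)))
    return img,W
```

```bash
python3 -c "
from w import *
look('wrist','w1'); print(go(.4545,.0665,.26))"
```

```text
t 1.7 [0.454  0.068  0.3997] yaw_y -16.97 gw 1.003
red 2127 [355.  29.] topz 0.1065 circle [array([0.5782, 0.1802]), np.float64(0.0222)] mean [0.5782 0.1795]
orange 66 [363.  14.] topz 0.1065 circle [array([0.5834, 0.1867]), np.float64(0.0094)] mean [0.5846 0.1876]
yellow 1885 [367. 135.] topz 0.1062 circle [array([0.5704, 0.0846]), np.float64(0.0223)] mean [0.5698 0.0851]
yellow 456 [ 94. 251.] topz 0.308 circle [array([0.4163, 0.1102]), np.float64(0.0071)] mean [0.4164 0.11  ]
yellow 175 [426. 259.] topz 0.3079 circle [array([0.5075, 0.0817]), np.float64(0.0067)] mean [0.5074 0.0819]
yellow 957 [457. 291.] topz 0.3168 circle [array([0.5086, 0.077 ]), np.float64(0.0173)] mean [0.5086 0.0763]
yellow 121 [365. 293.] topz 0.317 circle [array([0.487 , 0.0833]), np.float64(0.0036)] mean [0.4869 0.083 ]
blue 1283 [259. 188.] topz 0.1064 circle [array([0.4543, 0.0664]), np.float64(0.0221)] mean [0.4539 0.0653]
[-0.0013  0.001   0.1397]
```

View pics/w1.png

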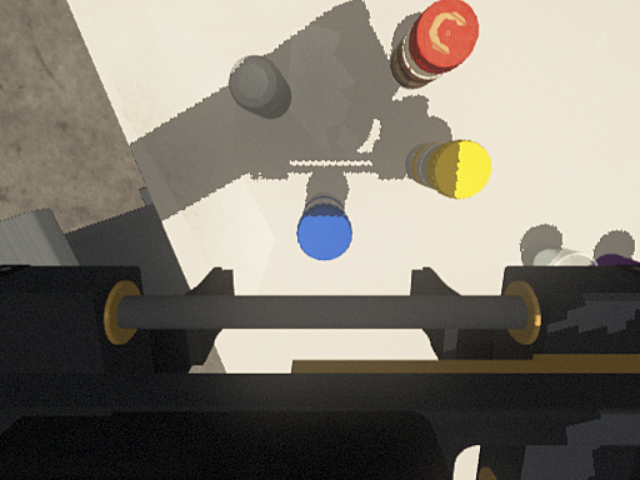

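The wrist view shows the blue cap at (324,232), centred under the gripper, yellow at (461,169), red at (445,35) and the shaker at (260,85). The wrist fit agrees with the fixed cameras. Next I descend, grip and lift.

In the tool's units: 0.141 m / 0.75 = 0.188, -0.001 m / 0.75 = -0.0013.

jog_arm --ticks '[{"tx": -0.0013,"ty": 0.0013,"tz": 0.04,"finger_gap": 1},{"tx": -0.0013,"ty": 0.0013,"tz": 0.0933,"finger_gap": 1},{"tx": -0.0013,"ty": 0.0013,"tz": 0.1467,"finger_gap": 1},{"tx": -0.0013,"ty": 0.0013,"tz": 0.1733,"finger_gap": 1},{"tx": -0.0013,"ty": 0.0013,"tz": 0.188,"finger_gap": 1},{"tx": -0.0013,"ty": 0.0013,"tz": 0.188,"finger_gap": 1},{"tx": -0.0013,"ty": 0.0013,"tz": 0.188,"finger_gap": 1},{"tx": -0.0013,"ty": 0.0013,"tz": 0.188,"finger_gap": 0.3},{"tx": -0.0013,"ty": 0.0013,"tz": 0.188,"finger_gap": 0.3},{"tx": -0.0013,"ty": 0.0013,"tz": 0.188,"finger_gap": 0.3},{"tx": -0.0013,"ty": 0.0013,"tz": 0.188,"finger_gap": 0.3},{"tx": -0.0013,"ty": 0.0013,"tz": 0.188,"finger_gap": 0.3},{"tx": -0.0013,"ty": 0.0013,"tz": 0.188,"finger_gap": 0.3}]' --grip_n 30

```text
time: 3.0
position: [0.4551, 0.0651, 0.2588]
tool_rot: [-2.528, -1.866, -0.0]
ft_force: [-0.5, 0.5, 0.2]
grip_width: 0.538
grip_force: 0.0
```

In the tool's units: -0.14 m / 0.75 = -0.1867, -0.12 m / 0.75 = -0.16.

jog_arm --ticks '[{"finger_gap": 0.3},{"finger_gap": 0.3},{"finger_gap": 0.3},{"tz": -0.0133,"finger_gap": 0.3},{"tz": -0.04,"finger_gap": 0.3},{"tz": -0.08,"finger_gap": 0.3},{"tz": -0.12,"finger_gap": 0.3},{"tz": -0.16,"finger_gap": 0.3},{"tz": -0.1867,"finger_gap": 0.3},{"tz": -0.1867,"finger_gap": 0.3}]'

```text
time: 4.0
position: [0.4559, 0.0651, 0.4022]
tool_rot: [2.526, 1.865, 0.01]
ft_force: [1.1, 0.4, -0.7]
grip_width: 0.501
grip_force: 30.0
```

```bash
python3 -c "
from w import *
print(go(.49,-.16,.4))"
```

```text
[-0.205   0.0989  0.0018]
```

In the tool's units: -0.205 m / 0.75 = -0.2733, -0.195 m / 0.75 = -0.26.

jog_arm --ticks '[{"tx": -0.0267,"ty": 0.0133,"finger_gap": 0.3},{"tx": -0.0667,"ty": 0.0333,"finger_gap": 0.3},{"tx": -0.1067,"ty": 0.0533,"finger_gap": 0.3},{"tx": -0.1467,"ty": 0.0733,"finger_gap": 0.3},{"tx": -0.1867,"ty": 0.0933,"finger_gap": 0.3},{"tx": -0.2267,"ty": 0.1133,"finger_gap": 0.3},{"tx": -0.26,"ty": 0.1267,"finger_gap": 0.3},{"tx": -0.2733,"ty": 0.132,"finger_gap": 0.3},{"tx": -0.2733,"ty": 0.132,"finger_gap": 0.3},{"tx": -0.2733,"ty": 0.132,"finger_gap": 0.3}]'

```text
time: 5.0
position: [0.4893, -0.1584, 0.3981]
tool_rot: [-2.525, -1.866, 0.0]
ft_force: [1.0, -0.1, -1.4]
grip_width: 0.498
grip_force: 30.0
```

```bash
python3 -c "
from w import *
look('wrist','w2'); img,W=look('scene')
print(go(.447,-.334,.4))"
```

```text
t 5.05 [ 0.4894 -0.1581  0.3983] yaw_y -16.99 gw 0.503
orange 1892 [468. 205.] topz 0.1061 circle [array([ 0.6414, -0.2003]), np.float64(0.0867)] mean [ 0.6892 -0.2406]
yellow 100 [168. 265.] topz 0.3066 circle [array([ 0.4713, -0.1244]), np.float64(0.004)] mean [ 0.4716 -0.1245]
yellow 1035 [391. 291.] topz 0.3154 circle [array([ 0.5285, -0.1451]), np.float64(0.0198)] mean [ 0.5278 -0.1449]
yellow 339 [178. 293.] topz 0.3158 circle [array([ 0.4763, -0.1295]), np.float64(0.0084)] mean [ 0.476  -0.1291]
green 1656 [446. 135.] topz 0.1062 circle [array([ 0.6742, -0.1625]), np.float64(0.0224)] mean [ 0.6735 -0.1617]
blue 1093 [263. 226.] topz 0.2457 circle [array([ 0.4919, -0.1488]), np.float64(0.0186)] mean [ 0.4951 -0.1449]
blue 1385 [258. 273.] topz 0.2457 circle [array([ 0.4896, -0.1559]), np.float64(0.0232)] mean [ 0.4853 -0.1682]
t 5.1 [ 0.4895 -0.158   0.3984] yaw_y -16.97 gw 0.5
red pad 441 [248. 283.] [ 0.4747 -0.2563] [0.0444 0.0581] 72.9
orange 1098 [471. 161.] topz 0.3428 circle [array([ 0.8158, -0.423 ]), np.float64(0.0424)] mean [ 0.8202 -0.4208]
orange 360 [332. 212.] topz 0.1088 circle [array([ 0.6917, -0.2432]), np.float64(0.0234)] mean [ 0.6908 -0.2447]
orange pad 419 [397. 344.] [ 0.6383 -0.5127] [0.0117 0.1591] 19.9
green 298 [304. 193.] topz 0.1091 circle [array([ 0.6758, -0.1646]), np.float64(0.023)] mean [ 0.6737 -0.1646]
green pad 338 [240. 257.] [ 0.4947 -0.1897] [0.0398 0.0579] 73.2
blue 10670 [114.  39.] topz 0.318 circle [array([0.5663, 0.6169]), np.float64(0.1653)] mean [0.5245 0.5381]
blue 391 [228. 168.] topz 0.2477 circle [array([ 0.4891, -0.159 ]), np.float64(0.0217)] mean [ 0.4879 -0.1601]
blue pad 530 [256. 311.] [ 0.4523 -0.3271] [0.0442 0.0572] 73.1
[-0.1807  0.0107 -0.0017]
```

View pics/w2.png

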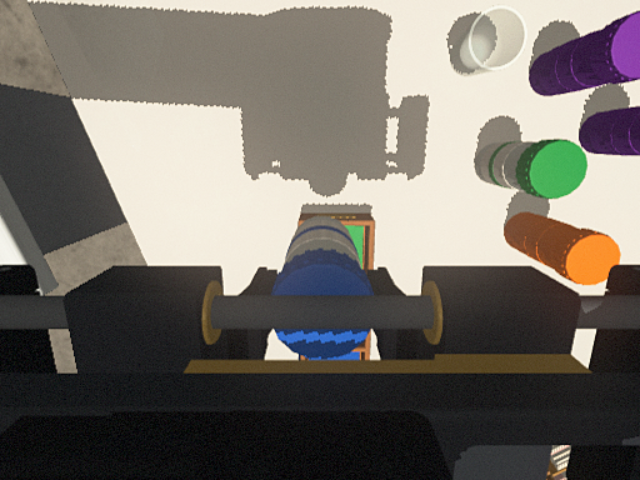

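The wrist view shows the blue jar held upright at (322,300) above the caddy, and the green jar at (557,168) next to the orange one at (592,258). Next I move over the blue well.

In the tool's units: -0.18 m / 0.75 = -0.24, -0.17 m / 0.75 = -0.2267.

jog_arm --ticks '[{"tx": -0.04,"ty": 0.0027,"finger_gap": 0.3},{"tx": -0.08,"ty": 0.0053,"finger_gap": 0.3},{"tx": -0.12,"ty": 0.008,"finger_gap": 0.3},{"tx": -0.16,"ty": 0.0107,"finger_gap": 0.3},{"tx": -0.2,"ty": 0.0133,"finger_gap": 0.3},{"tx": -0.2267,"ty": 0.014,"tz": 0.0133,"finger_gap": 0.3},{"tx": -0.24,"ty": 0.014,"tz": 0.04,"finger_gap": 0.3},{"tx": -0.24,"ty": 0.014,"tz": 0.08,"finger_gap": 0.3},{"tx": -0.24,"ty": 0.014,"tz": 0.08,"finger_gap": 0.3},{"tx": -0.24,"ty": 0.014,"tz": 0.08,"finger_gap": 0.3}]'

```text
time: 6.1
position: [0.447, -0.3338, 0.3388]
tool_rot: [-2.525, -1.868, 0.0]
ft_force: [0.5, -0.4, -0.1]
grip_width: 0.507
grip_force: 30.0
```

```bash
python3 -c "
from w import *
img,W=look('side','s3'); print(go(.4465,-.333,.2697))"
```

```text
t 6.15 [ 0.4472 -0.3343  0.3397] yaw_y -17.02 gw 0.502
red 123 [506. 139.] topz 0.2314 circle [array([ 0.8334, -0.4374]), np.float64(0.0093)] mean [ 0.8317 -0.4393]
orange 1023 [44. 16.] topz 0.4606 circle [array([0.1874, 3.3105]), np.float64(0.2718)] mean [0.218  3.3034]
orange 675 [22. 35.] topz 0.2912 circle [array([0.0256, 3.3   ]), np.float64(0.0737)] mean [0.0414 3.3   ]
orange 235 [497.  68.] topz 0.3416 circle [array([ 0.8071, -0.4167]), np.float64(0.0371)] mean [ 0.7935 -0.4238]
orange 594 [503. 114.] topz 0.286 circle [array([ 0.8402, -0.4246]), np.float64(0.0072)] mean [ 0.8401 -0.4218]
orange 346 [350. 182.] topz 0.1069 circle [array([ 0.6887, -0.2447]), np.float64(0.0222)] mean [ 0.6872 -0.2473]
orange pad 929 [442. 309.] [ 0.646  -0.5269] [0.0693 0.1743] 42.5
orange pad 244 [267. 287.] [ 0.4352 -0.3708] [0.0043 0.0734] 73.8
green 247 [320. 170.] topz 0.107 circle [array([ 0.6727, -0.1649]), np.float64(0.022)] mean [ 0.671  -0.1682]
blue 12683 [164.  53.] topz 0.401 circle [array([0.6354, 0.8652]), np.float64(0.3804)] mean [0.5865 0.6076]
blue 577 [266. 181.] topz 0.1865 circle [array([ 0.4451, -0.3362]), np.float64(0.0225)] mean [ 0.4425 -0.3398]
blue 96 [264. 220.] topz 0.123 circle [array([ 0.4405, -0.3417]), np.float64(0.019)] mean [ 0.436 -0.349]
blue pad 230 [263. 267.] [ 0.4555 -0.3186] [0.023  0.0545] 73.4
[ 0.001  -0.0011  0.07  ]
```

View pics/s3.png

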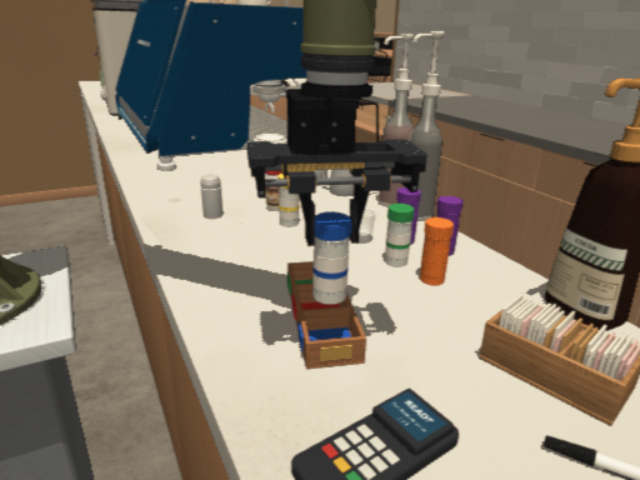

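The side view shows the blue jar at (331,260), upright and lined up over the blue well at (334,340). Lowering gently.

In the tool's units: 0.0705 m / 0.75 = 0.094, 0.07 m / 0.75 = 0.0933.

jog_arm --ticks '[{"tx": 0.0013,"ty": -0.0013,"tz": 0.0267,"finger_gap": 0.3},{"tx": 0.0013,"ty": -0.0013,"tz": 0.0533,"finger_gap": 0.3},{"tx": 0.0013,"ty": -0.0013,"tz": 0.0733,"finger_gap": 0.3},{"tx": 0.0013,"ty": -0.0013,"tz": 0.0827,"finger_gap": 0.3},{"tx": 0.0013,"ty": -0.0013,"tz": 0.088,"finger_gap": 0.3},{"tx": 0.0013,"ty": -0.0013,"tz": 0.0907,"finger_gap": 0.3},{"tx": 0.0013,"ty": -0.0013,"tz": 0.092,"finger_gap": 0.3},{"tx": 0.0013,"ty": -0.0013,"tz": 0.0933,"finger_gap": 0.3},{"tx": 0.0013,"ty": -0.0013,"tz": 0.094,"finger_gap": 0.3},{"tx": 0.0013,"ty": -0.0013,"tz": 0.094,"finger_gap": 0.3},{"tx": 0.0013,"ty": -0.0013,"tz": 0.094,"finger_gap": 0.3}]'

```text
time: 7.25
position: [0.4459, -0.3342, 0.2698]
tool_rot: [2.527, 1.865, 0.002]
ft_force: [-2.9, 0.9, 6.0]
grip_width: 0.502
grip_force: 30.0
```

It has touched down (6 N upward). Now release and raise.

In the tool's units: -0.13 m / 0.75 = -0.1733, -0.09 m / 0.75 = -0.12.

jog_arm --ticks '[{"finger_gap": 0.8},{"finger_gap": 0.8},{"finger_gap": 0.8},{"finger_gap": 0.8},{"finger_gap": 0.8},{"tz": -0.0267,"finger_gap": 0.9},{"tz": -0.0667,"finger_gap": 0.9},{"tz": -0.12,"finger_gap": 0.9},{"tz": -0.1733,"finger_gap": 0.9},{"tz": -0.1733,"finger_gap": 0.9}]'

```text
time: 8.25
position: [0.4465, -0.3354, 0.4037]
tool_rot: [2.521, 1.86, 0.007]
ft_force: [0.6, -0.5, 0.1]
grip_width: 0.897
grip_force: 0.0
```

```bash
python3 -c "
from w import *
img,W=look('wrist'); print(go(.6742,-.1625,.4))"
```

```text
t 8.3 [ 0.4461 -0.3346  0.4009] yaw_y -17.13 gw 0.897
red pad 2319 [256. 112.] [ 0.4685 -0.2681] [0.0607 0.061 ] 73.0
orange 2029 [480.  17.] topz 0.106 circle [array([ 0.6885, -0.2461]), np.float64(0.0221)] mean [ 0.6871 -0.2488]
orange pad 207 [415.  42.] [ 0.678  -0.2449] [0.016  0.0397] 8.3
yellow 381 [108. 251.] topz 0.3116 circle [array([ 0.4142, -0.2947]), np.float64(0.0067)] mean [ 0.4141 -0.2943]
yellow 213 [408. 259.] topz 0.3124 circle [array([ 0.4969, -0.3205]), np.float64(0.0062)] mean [ 0.4966 -0.32  ]
yellow 1206 [439. 291.] topz 0.3214 circle [array([ 0.497 , -0.3259]), np.float64(0.0221)] mean [ 0.4974 -0.3258]
yellow 268 [318. 293.] topz 0.3212 circle [array([ 0.4683, -0.3168]), np.float64(0.0089)] mean [ 0.4685 -0.317 ]
yellow 63 [256. 294.] topz 0.3213 circle [array([ 0.4532, -0.3127]), np.float64(0.0019)] mean [ 0.4533 -0.3124]
yellow 76 [275. 294.] topz 0.3218 circle [array([ 0.4589, -0.3126]), np.float64(0.0015)] mean [ 0.4579 -0.3136]
green pad 1290 [251.  51.] [ 0.4876 -0.1995] [0.0566 0.055 ] 73.1
blue 65 [254. 165.] topz 0.1174 circle [array([ 0.4513, -0.3151]), np.float64(0.0087)] mean [ 0.4511 -0.314 ]
blue 1197 [254. 189.] topz 0.1174 circle [array([ 0.4456, -0.3327]), np.float64(0.0221)] mean [ 0.4445 -0.3359]
blue pad 433 [261. 157.] [ 0.4488 -0.3323] [0.054  0.0593] 72.7
[0.2316 0.1673 0.0018]
```

Blue stands fully down (cap top at 117 mm). Next is green.

In the tool's units: 0.2316 m / 0.75 = 0.3088, 0.1673 m / 0.75 = 0.2231.

jog_arm --ticks '[{"tx": 0.0467,"ty": 0.0333,"finger_gap": 0.8},{"tx": 0.0933,"ty": 0.0667,"finger_gap": 0.8},{"tx": 0.14,"ty": 0.1,"finger_gap": 0.8},{"tx": 0.1867,"ty": 0.1333,"finger_gap": 0.8},{"tx": 0.2333,"ty": 0.1667,"finger_gap": 0.8},{"tx": 0.28,"ty": 0.2,"finger_gap": 0.8},{"tx": 0.3088,"ty": 0.2231,"finger_gap": 0.8},{"tx": 0.3088,"ty": 0.2231,"tz": 0.0133,"finger_gap": 0.8},{"tx": 0.3088,"ty": 0.2231,"tz": 0.0533,"finger_gap": 0.8},{"tx": 0.3088,"ty": 0.2231,"tz": 0.0533,"finger_gap": 0.8},{"tx": 0.3088,"ty": 0.2231,"tz": 0.0533,"finger_gap": 0.8}]'

```text
time: 9.4
position: [0.6729, -0.1624, 0.3571]
tool_rot: [-2.527, -1.863, 0.003]
ft_force: [0.8, 0.1, 0.9]
grip_width: 0.802
grip_force: 0.0
```

```bash
python3 -c "
from w import *
img,W=look('wrist'); print(go(.6742,-.1625,.2585))"
```

```text
t 9.45 [ 0.6733 -0.1625  0.3585] yaw_y -17.2 gw 0.803
orange 1728 [303. 281.] topz 0.2738 circle [array([ 0.6899, -0.1423]), np.float64(0.0121)] mean [ 0.69   -0.1424]
yellow 254 [122. 256.] topz 0.2656 circle [array([ 0.6424, -0.1225]), np.float64(0.007)] mean [ 0.6434 -0.1223]
yellow 101 [393. 266.] topz 0.2655 circle [array([ 0.7171, -0.1478]), np.float64(0.0043)] mean [ 0.7171 -0.148 ]
yellow 1022 [452. 291.] topz 0.2743 circle [array([ 0.7265, -0.1526]), np.float64(0.0176)] mean [ 0.7266 -0.1537]
yellow 91 [380. 293.] topz 0.2746 circle [array([ 0.7089, -0.1473]), np.float64(0.0037)] mean [ 0.7091 -0.1484]
green 178 [262. 182.] topz 0.1065 circle [array([ 0.679 , -0.1503]), np.float64(0.0169)] mean [ 0.679  -0.1495]
green 1097 [261. 206.] topz 0.1065 circle [array([ 0.674 , -0.1632]), np.float64(0.0217)] mean [ 0.6724 -0.1692]
[0.0003 0.0009 0.1   ]
```

In the tool's units: 0.1 m / 0.75 = 0.1333, 0.09 m / 0.75 = 0.12.

jog_arm --ticks '[{"ty": 0.0013,"tz": 0.04,"finger_gap": 0.8},{"ty": 0.0013,"tz": 0.08,"finger_gap": 0.8},{"ty": 0.0013,"tz": 0.1133,"finger_gap": 0.8},{"ty": 0.0013,"tz": 0.1333,"finger_gap": 0.8},{"ty": 0.0013,"tz": 0.1333,"finger_gap": 0.8},{"ty": 0.0013,"tz": 0.1333,"finger_gap": 0.3},{"ty": 0.0013,"tz": 0.1333,"finger_gap": 0.3},{"ty": 0.0013,"tz": 0.1333,"finger_gap": 0.3},{"ty": 0.0013,"tz": 0.1333,"finger_gap": 0.3},{"ty": 0.0013,"tz": 0.1333,"finger_gap": 0.3},{"ty": 0.0013,"tz": 0.1333,"finger_gap": 0.3},{"ty": 0.0013,"tz": 0.1333,"finger_gap": 0.3},{"ty": 0.0013,"tz": 0.12,"finger_gap": 0.3},{"ty": 0.0013,"tz": 0.0933,"finger_gap": 0.3},{"ty": 0.0013,"tz": 0.0533,"finger_gap": 0.3},{"ty": 0.0013,"tz": 0.0133,"finger_gap": 0.3},{"ty": 0.0013,"tz": -0.0267,"finger_gap": 0.3},{"ty": 0.0013,"tz": -0.0533,"finger_gap": 0.3},{"ty": 0.0013,"tz": -0.0533,"finger_gap": 0.3}]'

```text
time: 11.35
position: [0.675, -0.1626, 0.4016]
tool_rot: [2.525, 1.863, 0.005]
ft_force: [1.0, -0.2, -0.8]
grip_width: 0.503
grip_force: 30.0
```

```bash
python3 -c "
from w import *
img,W=look('wrist'); print(go(.489,-.201,.4))"
```

```text
t 11.4 [ 0.6747 -0.1623  0.3992] yaw_y -17.14 gw 0.502
yellow 95 [167. 265.] topz 0.3102 circle [array([ 0.6582, -0.1286]), np.float64(0.0045)] mean [ 0.6582 -0.1283]
yellow 76 [347. 267.] topz 0.3101 circle [array([ 0.7079, -0.1449]), np.float64(0.0039)] mean [ 0.7075 -0.1448]
yellow 2205 [315. 292.] topz 0.3192 circle [array([ 0.694 , -0.1437]), np.float64(0.0413)] mean [ 0.6932 -0.1429]
green 1411 [257. 274.] topz 0.2487 circle [array([ 0.6747, -0.161 ]), np.float64(0.0237)] mean [ 0.6715 -0.1738]
[-0.0917 -0.1661 -0.0011]
```

In the tool's units: -0.166 m / 0.75 = -0.2213, -0.15 m / 0.75 = -0.2.

jog_arm --ticks '[{"tx": -0.0133,"ty": -0.0267,"finger_gap": 0.3},{"tx": -0.0333,"ty": -0.06,"finger_gap": 0.3},{"tx": -0.0533,"ty": -0.1,"finger_gap": 0.3},{"tx": -0.0733,"ty": -0.1333,"finger_gap": 0.3},{"tx": -0.0933,"ty": -0.1667,"finger_gap": 0.3},{"tx": -0.1133,"ty": -0.2,"finger_gap": 0.3},{"tx": -0.1227,"ty": -0.2213,"tz": 0.0133,"finger_gap": 0.3},{"tx": -0.1227,"ty": -0.2213,"tz": 0.04,"finger_gap": 0.3},{"tx": -0.1227,"ty": -0.2213,"tz": 0.0667,"finger_gap": 0.3},{"tx": -0.1227,"ty": -0.2213,"tz": 0.08,"finger_gap": 0.3},{"tx": -0.1227,"ty": -0.2213,"tz": 0.08,"finger_gap": 0.3},{"tx": -0.1227,"ty": -0.2213,"tz": 0.08,"finger_gap": 0.3}]'

```text
time: 12.6
position: [0.489, -0.201, 0.3381]
tool_rot: [-2.527, -1.866, 0.002]
ft_force: [0.0, 0.1, -1.1]
grip_width: 0.504
grip_force: 30.0
```

```bash
python3 -c "
from w import *
img,W=look('scene'); print(go(.489,-.201,.2697))"
```

```text
t 12.65 [ 0.4893 -0.2011  0.3386] yaw_y -17.13 gw 0.502
red 188 [200. 133.] topz 0.1093 circle [array([0.5793, 0.1762]), np.float64(0.0224)] mean [0.5789 0.1757]
orange 1095 [471. 161.] topz 0.3428 circle [array([ 0.8165, -0.42  ]), np.float64(0.0418)] mean [ 0.8204 -0.4208]
orange 357 [332. 212.] topz 0.1089 circle [array([ 0.6915, -0.2441]), np.float64(0.0225)] mean [ 0.6907 -0.2447]
orange pad 399 [397. 344.] [ 0.6378 -0.513 ] [0.0105 0.1591] 19.7
yellow 64 [207. 152.] topz 0.1105 circle [array([ 0.5074, -0.0315]), np.float64(0.1482)] mean [0.5359 0.0403]
green 389 [240. 205.] topz 0.1874 circle [array([ 0.4872, -0.2042]), np.float64(0.0221)] mean [ 0.4874 -0.2047]
green pad 326 [240. 258.] [ 0.4947 -0.1906] [0.0385 0.058 ] 75.2
blue 8279 [104.  47.] topz 0.2856 circle [array([0.487 , 0.6752]), np.float64(0.1685)] mean [0.4544 0.5728]
blue 517 [255. 283.] topz 0.1197 circle [array([ 0.4455, -0.333 ]), np.float64(0.0223)] mean [ 0.4454 -0.3344]
[ 0.0001 -0.0003  0.0689]
```

In the tool's units: 0.0695 m / 0.75 = 0.0927, 0.069 m / 0.75 = 0.092.

jog_arm --ticks '[{"tz": 0.0267,"finger_gap": 0.3},{"tz": 0.0533,"finger_gap": 0.3},{"tz": 0.0733,"finger_gap": 0.3},{"tz": 0.0813,"finger_gap": 0.3},{"tz": 0.0867,"finger_gap": 0.3},{"tz": 0.0893,"finger_gap": 0.3},{"tz": 0.0907,"finger_gap": 0.3},{"tz": 0.092,"finger_gap": 0.3},{"tz": 0.0927,"finger_gap": 0.3},{"tz": 0.0927,"finger_gap": 0.3},{"tz": 0.0927,"finger_gap": 0.3}]'

```text
time: 13.75
position: [0.4894, -0.2014, 0.2702]
tool_rot: [2.527, 1.866, 0.002]
ft_force: [-2.1, 1.3, 5.8]
grip_width: 0.502
grip_force: 30.0
```

Contact again at 6 N. Release, raise and check, then on to red.

In the tool's units: -0.13 m / 0.75 = -0.1733, -0.09 m / 0.75 = -0.12.

jog_arm --ticks '[{"finger_gap": 0.8},{"finger_gap": 0.8},{"finger_gap": 0.8},{"finger_gap": 0.8},{"finger_gap": 0.8},{"tz": -0.0267,"finger_gap": 0.8},{"tz": -0.0667,"finger_gap": 0.8},{"tz": -0.12,"finger_gap": 0.8},{"tz": -0.1733,"finger_gap": 0.8},{"tz": -0.1733,"finger_gap": 0.8},{"tz": -0.1733,"finger_gap": 0.8}]'

```text
time: 14.85
position: [0.4891, -0.2012, 0.3995]
tool_rot: [2.527, 1.865, 0.003]
ft_force: [-0.8, 0.7, -0.5]
grip_width: 0.803
grip_force: 0.0
```

```bash
python3 -c "
from w import *
img,W=look('wrist'); print(go(.5782,.1802,.4))" | grep -v yellow
```

```text
t 14.9 [ 0.4888 -0.2009  0.3983] yaw_y -17.12 gw 0.796
red pad 1195 [258. 221.] [ 0.4686 -0.268 ] [0.0493 0.0608] 72.7
orange 2035 [461. 165.] topz 0.1061 circle [array([ 0.6908, -0.243 ]), np.float64(0.0228)] mean [ 0.6903 -0.2419]
green 1263 [257. 192.] topz 0.1174 circle [array([ 0.4881, -0.202 ]), np.float64(0.0219)] mean [ 0.4877 -0.2039]
[ 0.3905 -0.0267 -0.0016]
```

In the tool's units: 0.3905 m / 0.75 = 0.5207, 0.36 m / 0.75 = 0.48.

jog_arm --ticks '[{"tx": 0.0533,"ty": -0.0036,"finger_gap": 0.8},{"tx": 0.1067,"ty": -0.0067,"finger_gap": 0.8},{"tx": 0.16,"ty": -0.0107,"finger_gap": 0.8},{"tx": 0.2133,"ty": -0.0147,"finger_gap": 0.8},{"tx": 0.2667,"ty": -0.0187,"finger_gap": 0.8},{"tx": 0.32,"ty": -0.0213,"finger_gap": 0.8},{"tx": 0.3733,"ty": -0.0253,"finger_gap": 0.8},{"tx": 0.4267,"ty": -0.0293,"finger_gap": 0.8},{"tx": 0.48,"ty": -0.0333,"finger_gap": 0.8},{"tx": 0.5207,"ty": -0.0356,"finger_gap": 0.8},{"tx": 0.5207,"ty": -0.0356,"tz": 0.0267,"finger_gap": 0.8},{"tx": 0.5207,"ty": -0.0356,"tz": 0.0533,"finger_gap": 0.8},{"tx": 0.5207,"ty": -0.0356,"tz": 0.0533,"finger_gap": 0.8},{"tx": 0.5207,"ty": -0.0356,"tz": 0.0533,"finger_gap": 0.8}]'

```text
time: 16.3
position: [0.5782, 0.1797, 0.3575]
tool_rot: [-2.528, -1.865, 0.004]
ft_force: [-0.0, 0.1, 1.2]
grip_width: 0.799
grip_force: 0.0
```

```bash
python3 -c "
from w import *
img,W=look('wrist'); print(go(.5782,.1802,.2585))"|grep -v yellow
```

```text
t 16.35 [0.5785 0.1797 0.3586] yaw_y -17.17 gw 0.799
red 1647 [261. 195.] topz 0.1067 circle [array([0.579 , 0.1803]), np.float64(0.022)] mean [0.5799 0.1801]
[ 0.0005 -0.0004  0.1001]
```

In the tool's units: 0.1 m / 0.75 = 0.1333, 0.09 m / 0.75 = 0.12.

jog_arm --ticks '[{"tx": 0.0007,"tz": 0.04,"finger_gap": 0.8},{"tx": 0.0007,"tz": 0.08,"finger_gap": 0.8},{"tx": 0.0007,"tz": 0.1133,"finger_gap": 0.8},{"tx": 0.0007,"tz": 0.1333,"finger_gap": 0.8},{"tx": 0.0007,"tz": 0.1333,"finger_gap": 0.8},{"tx": 0.0007,"tz": 0.1333,"finger_gap": 0.3},{"tx": 0.0007,"tz": 0.1333,"finger_gap": 0.3},{"tx": 0.0007,"tz": 0.1333,"finger_gap": 0.3},{"tx": 0.0007,"tz": 0.1333,"finger_gap": 0.3},{"tx": 0.0007,"tz": 0.1333,"finger_gap": 0.3},{"tx": 0.0007,"tz": 0.1333,"finger_gap": 0.3},{"tx": 0.0007,"tz": 0.1333,"finger_gap": 0.3},{"tx": 0.0007,"tz": 0.12,"finger_gap": 0.3},{"tx": 0.0007,"tz": 0.0933,"finger_gap": 0.3},{"tx": 0.0007,"tz": 0.0533,"finger_gap": 0.3},{"tx": 0.0007,"tz": 0.0133,"finger_gap": 0.3},{"tx": 0.0007,"tz": -0.0267,"finger_gap": 0.3},{"tx": 0.0007,"tz": -0.0667,"finger_gap": 0.3},{"tx": 0.0007,"tz": -0.0667,"finger_gap": 0.3}]'

```text
time: 18.25
position: [0.5795, 0.1802, 0.4135]
tool_rot: [2.527, 1.865, 0.011]
ft_force: [0.6, -0.5, -0.8]
grip_width: 0.502
grip_force: 30.0
```

```bash
python3 -c "
from w import *
img,W=look('wrist'); print(go(.4685,-.268,.41))" | grep -v yellow
```

```text
t 18.3 [0.579  0.1803 0.411 ] yaw_y -17.14 gw 0.498
red 1816 [258. 221.] topz 0.2602 circle [array([0.5823, 0.1898]), np.float64(0.0198)] mean [0.5844 0.1952]
red 1307 [258. 274.] topz 0.2607 circle [array([0.5795, 0.1821]), np.float64(0.0235)] mean [0.5768 0.1696]
orange 68 [247. 271.] topz 0.2605 circle [array([0.5716, 0.1721]), np.float64(0.0063)] mean [0.5713 0.1722]
[-4.61e-01  2.65e-02 -1.00e-04]
```

In the tool's units: -0.461 m / 0.75 = -0.6147, -0.45 m / 0.75 = -0.6.

jog_arm --ticks '[{"tx": -0.0267,"ty": 0.0013,"finger_gap": 0.3},{"tx": -0.0667,"ty": 0.004,"finger_gap": 0.3},{"tx": -0.1133,"ty": 0.0067,"finger_gap": 0.3},{"tx": -0.16,"ty": 0.0093,"finger_gap": 0.3},{"tx": -0.2067,"ty": 0.012,"finger_gap": 0.3},{"tx": -0.2533,"ty": 0.0147,"finger_gap": 0.3},{"tx": -0.3,"ty": 0.0173,"finger_gap": 0.3},{"tx": -0.3467,"ty": 0.02,"finger_gap": 0.3},{"tx": -0.3933,"ty": 0.0227,"finger_gap": 0.3},{"tx": -0.44,"ty": 0.0253,"finger_gap": 0.3},{"tx": -0.4867,"ty": 0.028,"finger_gap": 0.3},{"tx": -0.5333,"ty": 0.0307,"finger_gap": 0.3},{"tx": -0.5733,"ty": 0.0333,"finger_gap": 0.3},{"tx": -0.6,"ty": 0.0347,"finger_gap": 0.3},{"tx": -0.6147,"ty": 0.0353,"finger_gap": 0.3},{"tx": -0.6147,"ty": 0.0353,"tz": 0.02,"finger_gap": 0.3},{"tx": -0.6147,"ty": 0.0353,"tz": 0.04,"finger_gap": 0.3},{"tx": -0.6147,"ty": 0.0353,"tz": 0.04,"finger_gap": 0.3},{"tx": -0.6147,"ty": 0.0353,"tz": 0.04,"finger_gap": 0.3}]'

```text
time: 20.2
position: [0.4684, -0.2665, 0.3776]
tool_rot: [-2.524, -1.867, 0.002]
ft_force: [-0.0, 0.1, -0.8]
grip_width: 0.502
grip_force: 30.0
```

```bash
python3 -c "
from w import *
img,W=look('side','s4'); print(go(.4685,-.268,.2697))"|grep -v orange
```

```text
t 20.25 [ 0.4686 -0.2669  0.3784] yaw_y -17.03 gw 0.498
red 462 [259. 143.] topz 0.2248 circle [array([ 0.466 , -0.2693]), np.float64(0.0224)] mean [ 0.4629 -0.2762]
yellow 190 [231. 144.] topz 0.1075 circle [array([ 0.5074, -0.0831]), np.float64(0.1998)] mean [0.5444 0.0212]
blue 12013 [160.  54.] topz 0.4013 circle [array([0.4505, 0.4734]), np.float64(0.7318)] mean [0.5743 0.6116]
blue 583 [263. 222.] topz 0.1177 circle [array([ 0.444 , -0.3347]), np.float64(0.0223)] mean [ 0.4427 -0.3375]
[-0.0011  0.0003  0.1087]
```

View pics/s4.png

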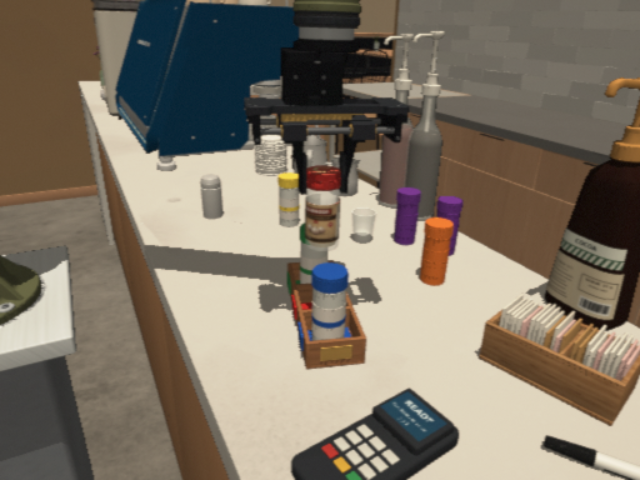

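The side view shows the red jar at (322,210) above the middle well, green and blue standing either side at (313,255) and (329,305), and the other things undisturbed. Lowering.

In the tool's units: 0.109 m / 0.75 = 0.1453, 0.108 m / 0.75 = 0.144.

jog_arm --ticks '[{"tx": -0.0013,"tz": 0.0267,"finger_gap": 0.3},{"tx": -0.0013,"tz": 0.06,"finger_gap": 0.3},{"tx": -0.0013,"tz": 0.0933,"finger_gap": 0.3},{"tx": -0.0013,"tz": 0.12,"finger_gap": 0.3},{"tx": -0.0013,"tz": 0.1333,"finger_gap": 0.3},{"tx": -0.0013,"tz": 0.1387,"finger_gap": 0.3},{"tx": -0.0013,"tz": 0.1413,"finger_gap": 0.3},{"tx": -0.0013,"tz": 0.1427,"finger_gap": 0.3},{"tx": -0.0013,"tz": 0.144,"finger_gap": 0.3},{"tx": -0.0013,"tz": 0.1453,"finger_gap": 0.3},{"tx": -0.0013,"tz": 0.1453,"finger_gap": 0.3},{"tx": -0.0013,"tz": 0.1453,"finger_gap": 0.3}]'

```text
time: 21.45
position: [0.4682, -0.2691, 0.2706]
tool_rot: [2.527, 1.865, 0.002]
ft_force: [-0.0, -0.1, 6.1]
grip_width: 0.502
grip_force: 30.0
```

In the tool's units: 0.16 m / 0.75 = 0.2133, -0.15 m / 0.75 = -0.2.

jog_arm --ticks '[{"finger_gap": 0.8},{"finger_gap": 0.8},{"finger_gap": 0.8},{"finger_gap": 0.8},{"finger_gap": 0.8},{"tz": -0.0267,"finger_gap": 0.8},{"tz": -0.0667,"finger_gap": 0.8},{"tz": -0.12,"finger_gap": 0.8},{"tz": -0.1733,"finger_gap": 0.8},{"tx": 0.0533,"tz": -0.2,"finger_gap": 0.8},{"tx": 0.1067,"tz": -0.2,"finger_gap": 0.8},{"tx": 0.16,"tz": -0.2,"finger_gap": 0.8},{"tx": 0.2133,"tz": -0.2,"finger_gap": 0.8},{"tx": 0.2133,"tz": -0.2,"finger_gap": 0.8},{"tx": 0.2133,"tz": -0.2,"finger_gap": 0.8}]'

```text
time: 22.95
position: [0.5152, -0.1149, 0.4195]
tool_rot: [2.525, 1.869, -0.001]
ft_force: [-0.1, -0.7, 0.0]
grip_width: 0.8
grip_force: 0.0
```

```bash
python3 -c "
from w import *
look('scene','end')"
```

```text
t 23.0 [ 0.5148 -0.1164  0.4197] yaw_y -17.14 gw 0.8
red 425 [249. 256.] topz 0.1198 circle [array([ 0.469 , -0.2701]), np.float64(0.0228)] mean [ 0.4684 -0.2716]
orange 1105 [471. 161.] topz 0.3429 circle [array([ 0.8161, -0.4198]), np.float64(0.0441)] mean [ 0.8206 -0.4208]
orange 358 [332. 212.] topz 0.109 circle [array([ 0.692 , -0.2427]), np.float64(0.023)] mean [ 0.691  -0.2448]
orange pad 417 [396. 343.] [ 0.6382 -0.5127] [0.0104 0.1593] 19.8
yellow 186 [214. 152.] topz 0.1092 circle [array([ 0.5301, -0.0053]), np.float64(0.1214)] mean [0.5624 0.0552]
green 378 [240. 230.] topz 0.1197 circle [array([ 0.4892, -0.2024]), np.float64(0.0225)] mean [ 0.4879 -0.2037]
blue 10842 [115.  39.] topz 0.3185 circle [array([0.5938, 0.615 ]), np.float64(0.1845)] mean [0.5312 0.5376]
blue 515 [255. 283.] topz 0.1197 circle [array([ 0.4456, -0.3342]), np.float64(0.0227)] mean [ 0.4454 -0.3346]
```

View pics/end.png

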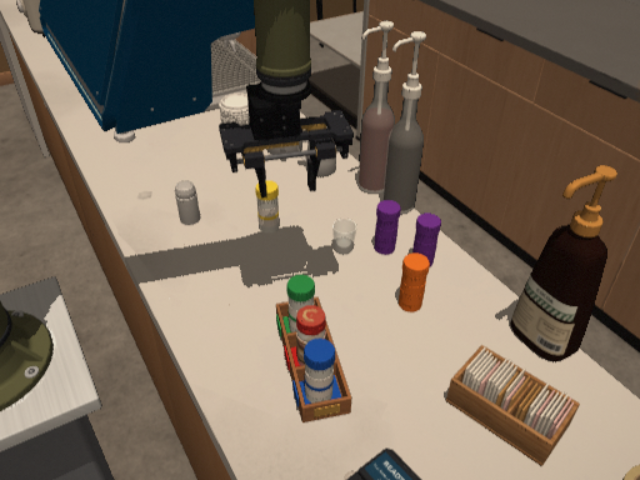

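The final picture shows the green (301,290), red (311,320) and blue (319,352) jars upright in their wells, all at the same height. Yellow, the shaker and the shot glass are untouched, and the gripper is clear.

```bash
python3 -c "
from bench import ctrl
print(ctrl.close_job())"
```

```text
the job is handed in; nothing more can be done
None
```

The red, blue and green jars stand upright and fully down in their matching wells, the yellow jar, shaker and shot glass stayed where they were, and the job was handed in at about 23 s.

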